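Snap the purple rack's hold-down flap shut

ROBOT

A 7-joint arm with a two-finger parallel gripper is mounted at the origin on the work surface. World frame = base frame: x ahead of the robot, y to its left, z up, the work surface at z = 0. Lengths are in m, angles in degrees, forces in N, time in s.
With the tool pointing down it reaches from about 0.35 to 0.9 m from the base axis. Payload 7.2 kg.
Tool frame: the origin (TCP) lies midway between the tips of the shut fingers; the grasp point (between the pads) lies 19 mm behind it; z points along the fingers, y is the direction in which the jaws open and shut (so a half turn about z gives the same grasp; the last joint's range is limited). The gripper opens to 85 mm and grips with 20 to 120 N. Pads are 22 mm wide; open, the fingers measure 114 mm over their backs; the gripper's body (76 mm by 85 mm) begins 54 mm behind the grasp point. The pads swing forward as they close: fully open they stand 13 mm farther back than shut.
Start: joints at [64.389, 23.554, -0.728, 91.456, 0.321, 64.991, -4.71], TCP at [0.231, -0.581, 0.231] pointing down, gripper open.
Joint ranges: [-169.25, 169.25], [-16.82, 113.86], [-84.01, 82.57], [7.8, 145.47], [-59.2, 239.2], [7.22, 106.19], [-163.78, 163.78]. Speed limits (degrees/s): [136.94, 136.94, 172.46, 172.46, 180, 180, 180].

INTERFACE

Orientations are given as [roll, pitch, yaw] about the fixed x, y, z axes, in that order (R = Rz(yaw) Ry(pitch) Rx(roll)).
In Python, from plant import r, optics, ticket gives the robot as it stands. The module is installed in compiled form; this text tells all that it offers.
- The arm moves only by the tool send_rows, never from a script. Its argument "rows" is a list of rows, each an object of numbers: "jaw": the closure, from -1 (fully open) to 1 (shut); "x", "y", "z": the shift along the tool's x, y, z in m; "rx", "ry", "rz": the turn, a rotation vector about the tool's x, y, z in rad. In form: [{"jaw": .., "x": .., "y": .., "z": .., "rx": .., "ry": .., "rz": ..}, ...]. A call has exactly 5 rows; each row shifts and turns the commanded pose from where the row before left it, along the tool's axes as they then stand; what a row does not reach is not made up. A row lasts 1/12 s, in which the tool goes at most 41.7 mm and 7.16 degrees, less where a joint would pass 70% of its speed; a pose out of reach is approached as far as the arm can. A call with a gripper value outside its range is refused whole. The fingers move at their own pace and stop on an object; "squeeze" is the grip in N (left out, the last holds). Time passes only in rows, so rows that do not move let the fingers close, or fill a call up. It gives the time, the measured TCP pose, the force and the opening at its end, in the units of the state.
- r.state(): the state, without advancing time (a new reading comes with each control period).
- optics.grab_frame(name): name is "scene" or "top" or "wrist"; returns the picture (420x560x3 uint8, red, green, blue); there is no depth.
- optics.calibration(name): a dict with "fx", "fy", "cx", "cy" (pixels), "cam_to_world" (4x4, takes a point from camera to world coordinates); the wrist camera has in their place "hand_eye" (4x4, takes a point from camera to tool coordinates, whose origin is the TCP and whose axes are the flange's). Camera axes: x right, y up, looking along -z (the intrinsics and any distortion apply to the point x, -y, -z); pixel columns grow to the right and rows downward; lengths in m; the calibration is good to about 2 mm. A picture is of the moment at which its call begins: read the wrist's pose just before it. calibration takes no time and is no camera call.
- ticket.finish_job(): hands the job in, once; it reports no verdict.
The state is a dict: "time": time; "joints": joint angles; "qd": joint speeds; "joint_efforts": joint torques, N m; "tcp_pos": TCP position; "ee_rot": TCP orientation; "ft_force": force on the tool from outside, world axes, zero at the start; "moment": the same for the moment, N m; "opening": finger opening in m.
Only numpy, scipy, OpenCV 4.12 (cv2) and the standard library are available. Lean on these libraries where they do the work, as an engineer would, in place of code of your own. Each camera call takes 0.05 s, during which the arm holds its last target.

TASK

The purple-capped blood tubes are about to go on the mixer. Tip the blue-framed hold-down flap of the purple rack over, with a light push, past its snap point, so that it springs fully shut over the purple caps, and leave the yellow rack's flap standing open as it is.

Things in the scene. Friction and masses are not known exactly. Their poses are not given: they have to be found in the camera images.
- purple_rack: Cream tube rack, six purple-capped tubes and purple bands on its ends and back, fixed to the bench. Origin: centre of its underside; z up; y along the tube row; x towards the flap's hinge, away from the robot within 35 deg. Block 36 x 150 mm, base plate 86 x 180 (x -37 to 49), cap tops 98 high. Flap's hinge line: along y at x = 29, 105 high, between two posts at y = +-72.
- purple_flap (a joint): Flap angle. 0 = open stop, where it starts, leaning 30 deg back from upright towards rack +x; grows as it tips over towards rack -x; 0.52 upright; 2.09 = shut stop, level over the caps. A spring drives it away from its snap point at about 0.68: below it springs back open, above it springs shut by itself in about 0.3 s. Tipping takes up to 0.07 N m (1 N near the free edge).
- purple_edge (a point): Middle of the free edge of the purple rack's flap, moving with it. The flap is a clear panel in a blue frame, 126 mm wide (along rack y), 70 mm from hinge line to this edge, 6 mm thick, about 40 g. Open, this edge is at rack x = 64 mm, 166 mm high; shut, the flap top is 108 mm high. A thin spring strut stands outside the post at y = +83, up to 121 mm high.
- yellow_flap (a joint): Flap angle of the other rack, which is the same but for its yellow caps and yellow bands; values mean the same. It starts open (0) and is to stay open.

How it is judged (in metres and radians):
At the end, for the whole second after the job is handed in: The purple rack's flap is shut (within 10 degrees of its shut stop, at rest) and the yellow rack's flap is still open (within 10 degrees of its open stop) (value of joint purple_flap above 1.92 rad and velocity of joint purple_flap between -0.1 and 0.1 rad/s and value of joint yellow_flap below 0.17 rad); the robot touches nothing.
It fails at once if the yellow rack's flap is tipped more than 20 degrees from open (value of joint yellow_flap above 0.35 rad).
It fails at once if the purple rack or its flap is pushed with more than 25 N (contact force between anything else and purple_rack above 25 N).
It also fails if it takes over 29 s, if anything falls off the work surface, if the arm or the gripper's body presses on something with over 40 N, if the wrist force passes 120 N, or if a joint passes its speed limit or range.

## Working session

There is one attempt and no reset: what is moved stays moved. The work goes in short steps, Python scripts to look and compute and a tool call to move; the robot and the scene stay as the last step left them, time stands still between calls to the robot, and variables do not carry over. Pictures are saved under pics/ and viewed, and the job is handed in when it is done.

Besides the shell and the picture viewer there is one more tool, called after "Call:" as name(argument=value, ...), one argument or row to a line, values as JSON. send_rows: Moves the arm, as the interface text tells. Its arguments: {"type":"object","properties":{"rows":{"type":"array"},"squeeze":{"type":"number"}},"required":["rows"]}

```bash
mkdir -p pics; python3 - <<'E'
from plant import r, optics, ticket
import cv2, numpy as np
s=r.state(); print(s)
for n in ["scene","top"]:
    im=optics.grab_frame(n); cv2.imwrite(f"pics/{n}0.png",im[:,:,::-1])
    c=optics.calibration(n); print(n,{k:(np.round(v,4).tolist() if k=='cam_to_world' else v) for k,v in c.items()})
E
```

```text
{'time': 0.0, 'joints': array([64.38599548, 23.60055209, -0.7299172 , 91.50301419,  0.32069563,
       64.99125287, -4.7104376 ]), 'qd': array([-0.03310566,  0.01308961, -0.02351171,  0.01148964, -0.05912004,
        0.09927796,  0.09272913]), 'joint_efforts': array([-5.16245291e-04, -6.00623703e+01,  6.81716781e-01, -2.99406874e+01,
        1.37861780e-02,  1.04580465e-02,  3.21240225e-05]), 'tcp_pos': array([ 0.23095197, -0.58023284,  0.2304545 ]), 'ee_rot': array([-1.79907400e+02,  5.81057188e-03,  2.17084927e+01]), 'ft_force': array([0.15056373, 0.45855538, 0.18005386]), 'moment': array([-0.01884328, -0.07193611,  0.01793633]), 'opening': 0.08570209516608779}
scene {'fx': 545.2050568781888, 'fy': 545.2050568781888, 'cx': 274.87489202276925, 'cy': 210.5026257206215, 'cam_to_world': [[-0.5344, -0.5941, 0.6013, 1.1423], [0.845, -0.3934, 0.3623, 0.3513], [0.0213, 0.7017, 0.7122, 0.8508], [0.0, 0.0, 0.0, 1.0]]}
top {'fx': 462.00085730806256, 'fy': 462.00085730806256, 'cx': 282.7436284937178, 'cy': 213.64955982898547, 'cam_to_world': [[-0.0273, 0.9982, -0.0537, 0.4783], [-0.9994, -0.0262, 0.0213, 0.0163], [0.0199, 0.0542, 0.9983, 1.0388], [0.0, 0.0, 0.0, 1.0]]}
```

View pics/scene0.png

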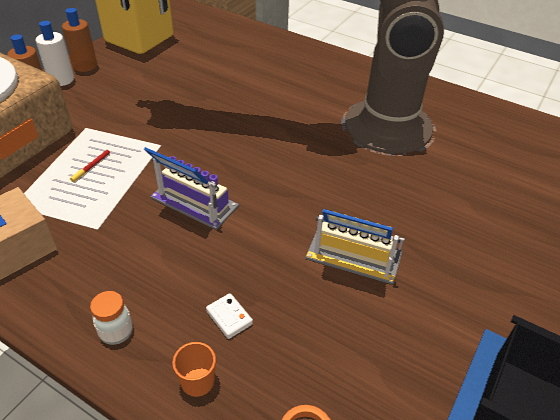

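View pics/top0.png

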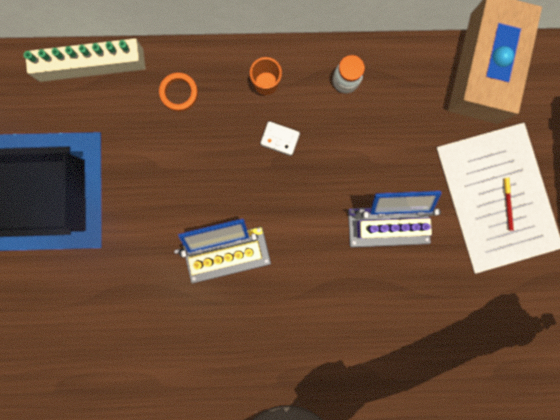

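The scene view shows the purple rack at about (195,190) and the yellow one at about (355,245). In the top view (up is +x, left is +y) purple is at (392,222) and yellow at (226,250). Next I'll zoom in on both.

```bash
python3 - <<'E'
import cv2
t=cv2.imread("pics/top0.png"); s=cv2.imread("pics/scene0.png")
cv2.imwrite("pics/tz.png",cv2.resize(t[180:260,335:455],None,fx=6,fy=6,interpolation=cv2.INTER_CUBIC))
cv2.imwrite("pics/sz.png",cv2.resize(s[140:235,135:255],None,fx=6,fy=6,interpolation=cv2.INTER_CUBIC))
E
```

```text
(no output)
```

View pics/tz.png

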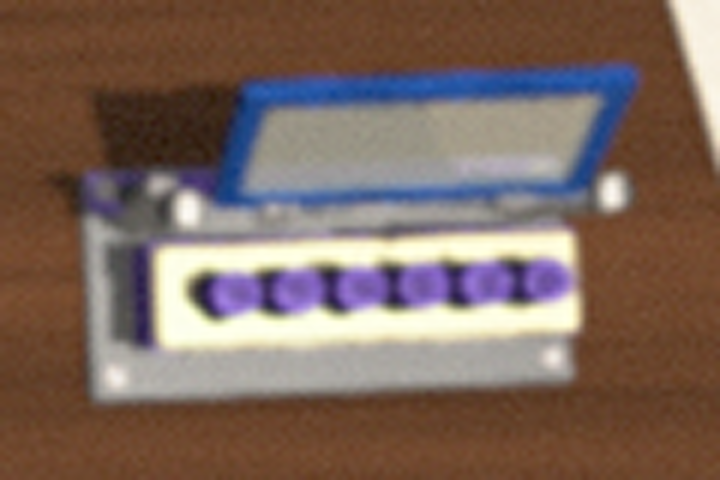

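View pics/sz.png

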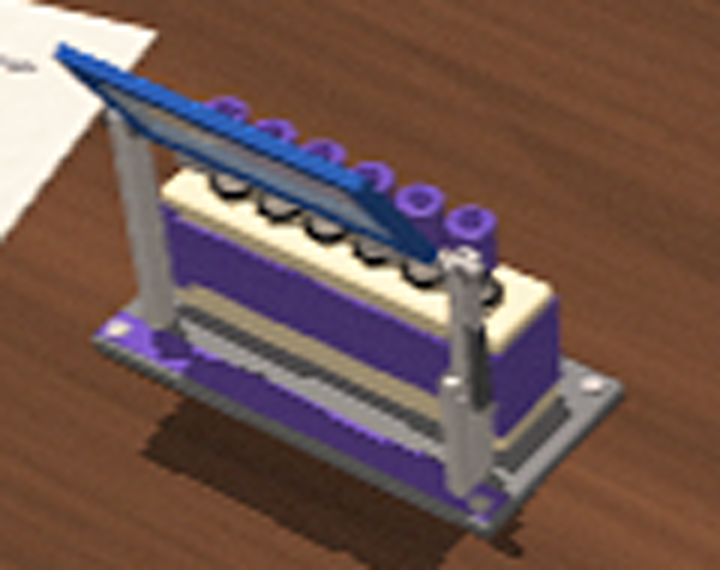

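```bash
cat > h.py <<'E'
import numpy as np
from plant import optics
C={n:optics.calibration(n) for n in("top","scene")}
def proj(n,P):
    c=C[n];T=np.linalg.inv(c["cam_to_world"]);p=T[:3,:3]@P+T[:3,3]
    return np.array([c["fx"]*p[0]/-p[2]+c["cx"],c["fy"]*-p[1]/-p[2]+c["cy"]])
E
python3 - <<'E'
from h import *
from scipy.optimize import least_squares
t=lambda a,b:np.array([335+a/6-.5,180+b/6-.5]); s=lambda a,b:np.array([135+a/6-.5,140+b/6-.5])
D=[("top",(-37,90,4),t(97,400)),("top",(-37,-90,4),t(572,382)),("top",(49,90,4),t(85,172)),
("top",(64,63,167),t(245,80)),("top",(64,-63,167),t(637,66)),
("scene",(49,90,4),s(485,528)),("scene",(49,-90,4),s(97,342)),("scene",(-37,90,4),s(622,385)),
("scene",(64,-63,167),s(62,46)),("scene",(64,63,167),s(370,185))]
def W(q,p):
    p=np.array(p)/1e3;c,sn=np.cos(q[2]),np.sin(q[2]);return np.array([q[0]+c*p[0]-sn*p[1],q[1]+sn*p[0]+c*p[1],p[2]])
for sel in (D,D[:5],D[5:]):
    f=lambda q:np.concatenate([proj(n,W(q,p))-u for n,p,u in sel])
    o=least_squares(f,[.48,-.22,0]);print(o.x[:2],np.degrees(o.x[2]));print(np.round(o.fun.reshape(-1,2),1).tolist())
    print("edge",W(o.x,(64,0,166)),"hinge",W(o.x,(29,0,105)))
E
```

```text
[ 0.49466819 -0.24423237] 1.133792709103084
[[-0.5, 0.5], [0.0, -0.3], [-0.6, 0.2], [0.3, 1.4], [0.6, 0.8], [0.8, 1.5], [-0.8, 0.6], [0.8, 1.0], [-1.1, 0.1], [-1.1, -0.4]]
edge [ 0.55865566 -0.24296599  0.166     ] hinge [ 0.52366252 -0.24365854  0.105     ]
[ 0.49582341 -0.24422724] 1.035494220417252
[[-0.5, -0.1], [-0.0, -0.8], [-0.5, -0.3], [0.3, 0.8], [0.6, 0.3]]
edge [ 0.55981295 -0.24307064  0.166     ] hinge [ 0.52481867 -0.24370315  0.105     ]
[ 0.49286242 -0.24495307] 1.2517944807791732
[[1.2, 0.8], [-0.5, 0.1], [1.0, 0.4], [-0.8, -0.5], [-0.7, -1.0]]
edge [ 0.55684715 -0.24355491  0.166     ] hinge [ 0.5218555  -0.24431953  0.105     ]
```

Call:
send_rows(
  rows=[
    {"jaw": 1, "x": 0, "y": 0, "z": -0.01, "rx": 0, "ry": 0, "rz": 0.12},
    {"jaw": 1, "x": 0, "y": 0, "z": -0.01, "rx": 0, "ry": 0, "rz": 0.12},
    {"jaw": 1, "x": 0, "y": 0, "z": -0.01, "rx": 0, "ry": 0, "rz": 0.12},
    {"jaw": 1, "x": 0.02, "y": 0, "z": 0, "rx": 0, "ry": 0, "rz": 0},
    {"jaw": 1, "x": 0.03, "y": 0, "z": 0, "rx": 0, "ry": 0, "rz": 0},
  ],
  squeeze=20,
)

```text
time: 0.52
tcp_pos: [0.2779, -0.5812, 0.2622]
ee_rot: [179.9, 0.1, 0.7]
ft_force: [1.1, -1.2, 1.2]
opening: 0.0256
```

Call:
send_rows(
  rows=[
    {"jaw": 1, "x": 0.024, "y": -0.022, "z": 0},
    {"jaw": 1, "x": 0.024, "y": -0.022, "z": 0},
    {"jaw": 1, "x": 0.024, "y": -0.022, "z": 0},
    {"jaw": 1, "x": 0.024, "y": -0.022, "z": 0},
    {"jaw": 1, "x": 0.024, "y": -0.022, "z": 0},
  ],
)

```text
validation failed for argument at $.ro...
```

Call:
send_rows(
  rows=[
    {"jaw": 1, "x": 0.024, "y": -0.022, "z": 0},
    {"jaw": 1, "x": 0.024, "y": -0.022, "z": 0},
    {"jaw": 1, "x": 0.024, "y": -0.022, "z": 0},
    {"jaw": 1, "x": 0.024, "y": -0.022, "z": 0},
    {"jaw": 1, "x": 0.024, "y": -0.022, "z": 0},
  ],
)

```text
validation failed for argument at $.ro...
```

All keys are needed in each row.

Call:
send_rows(
  rows=[
    {"jaw": 1, "x": 0.024, "y": -0.022, "z": 0, "rx": 0, "ry": 0, "rz": 0},
    {"jaw": 1, "x": 0.024, "y": -0.022, "z": 0, "rx": 0, "ry": 0, "rz": 0},
    {"jaw": 1, "x": 0.024, "y": -0.022, "z": 0, "rx": 0, "ry": 0, "rz": 0},
    {"jaw": 1, "x": 0.024, "y": -0.022, "z": 0, "rx": 0, "ry": 0, "rz": 0},
    {"jaw": 1, "x": 0.024, "y": -0.022, "z": 0, "rx": 0, "ry": 0, "rz": 0},
  ],
)

```text
time: 0.93
tcp_pos: [0.3998, -0.4661, 0.2608]
ee_rot: [-180.0, 0.0, 1.1]
ft_force: [-0.0, -0.5, -0.3]
opening: 0.0
```

Call:
send_rows(
  rows=[
    {"jaw": 1, "x": 0.024, "y": -0.022, "z": 0, "rx": 0, "ry": 0, "rz": 0},
    {"jaw": 1, "x": 0.024, "y": -0.022, "z": 0, "rx": 0, "ry": 0, "rz": 0},
    {"jaw": 1, "x": 0.024, "y": -0.022, "z": 0, "rx": 0, "ry": 0, "rz": 0},
    {"jaw": 1, "x": 0.024, "y": -0.022, "z": 0, "rx": 0, "ry": 0, "rz": 0},
    {"jaw": 1, "x": 0.024, "y": -0.022, "z": 0, "rx": 0, "ry": 0, "rz": 0},
  ],
)

```text
time: 1.35
tcp_pos: [0.5177, -0.3539, 0.2609]
ee_rot: [-180.0, 0.0, 1.1]
ft_force: [-0.1, -0.9, -0.4]
opening: -0.0001
```

Call:
send_rows(
  rows=[
    {"jaw": 1, "x": 0.024, "y": -0.022, "z": 0, "rx": 0, "ry": 0, "rz": 0},
    {"jaw": 1, "x": 0.024, "y": -0.022, "z": 0, "rx": 0, "ry": 0, "rz": 0},
    {"jaw": 1, "x": 0.024, "y": -0.022, "z": 0, "rx": 0, "ry": 0, "rz": 0},
    {"jaw": 1, "x": 0.024, "y": -0.022, "z": 0, "rx": 0, "ry": 0, "rz": 0},
    {"jaw": 1, "x": 0.01, "y": -0.02, "z": 0, "rx": 0, "ry": 0, "rz": 0},
  ],
)

```text
time: 1.77
tcp_pos: [0.6233, -0.2424, 0.2603]
ee_rot: [-179.9, 0.0, 1.2]
ft_force: [-0.4, 1.0, -1.5]
opening: -0.0001
```

Call:
send_rows(
  rows=[
    {"jaw": 1, "x": 0, "y": 0, "z": 0.025, "rx": 0, "ry": 0, "rz": 0},
    {"jaw": 1, "x": 0, "y": 0, "z": 0.025, "rx": 0, "ry": 0, "rz": 0},
    {"jaw": 1, "x": 0, "y": 0, "z": 0.025, "rx": 0, "ry": 0, "rz": 0},
    {"jaw": 1, "x": 0, "y": 0, "z": 0.025, "rx": 0, "ry": 0, "rz": 0},
    {"jaw": 1, "x": 0, "y": 0, "z": 0.01, "rx": 0, "ry": 0, "rz": 0},
  ],
)

```text
time: 2.18
tcp_pos: [0.6188, -0.2445, 0.147]
ee_rot: [-179.9, 0.3, 1.1]
ft_force: [-0.1, 0.1, -0.5]
opening: 0.0004
```

```bash
cat > look.py <<'E'
import sys,cv2,numpy as np
from plant import r,optics
k=sys.argv[1]; s=r.state(); print(s["time"],s["tcp_pos"],s["ee_rot"],s["ft_force"])
a=optics.grab_frame("scene")[100:240,110:290,::-1];b=optics.grab_frame("top")[150:270,320:470,::-1]
f=lambda i:cv2.resize(i,(390,int(i.shape[0]*390/i.shape[1])),interpolation=cv2.INTER_CUBIC)
a,b=f(a),f(b);h=max(a.shape[0],b.shape[0])
p=lambda i:np.pad(i,((0,h-i.shape[0]),(0,0),(0,0)))
cv2.imwrite(f"pics/{k}.png",np.hstack([p(a),p(b)]))
E
python3 look.py l1
```

```text
2.1833 [ 0.61878211 -0.24453474  0.14703412] [-179.89047994    0.31832567    1.09432955] [-0.05968457  0.07392894 -0.52776008]
```

View pics/l1.png

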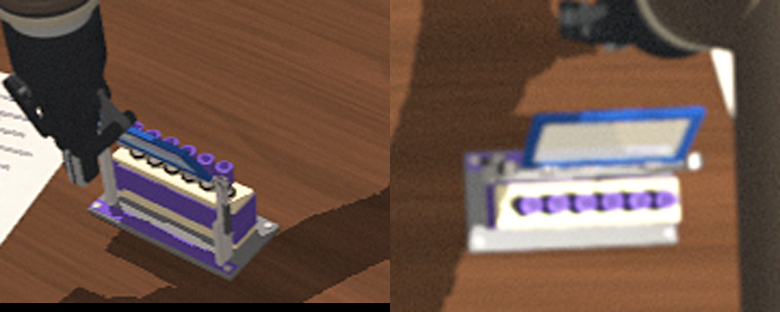

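The flap is still open, with its edge at (615,112) in the right-hand crop. The fingers are behind it at its middle, around (600,30). I'll push towards -x in steps.

Call:
send_rows(
  rows=[
    {"jaw": 1, "x": -0.01, "y": 0, "z": 0, "rx": 0, "ry": 0, "rz": 0},
    {"jaw": 1, "x": -0.01, "y": 0, "z": 0, "rx": 0, "ry": 0, "rz": 0},
    {"jaw": 1, "x": -0.01, "y": 0, "z": 0, "rx": 0, "ry": 0, "rz": 0},
    {"jaw": 1, "x": -0.008, "y": 0, "z": 0, "rx": 0, "ry": 0, "rz": 0},
    {"jaw": 1, "x": -0.008, "y": 0, "z": 0, "rx": 0, "ry": 0, "rz": 0},
  ],
)

```text
time: 2.7
tcp_pos: [0.5742, -0.2465, 0.1523]
ee_rot: [180.0, -0.1, 1.1]
ft_force: [-0.1, -1.2, 0.1]
opening: 0.0001
```

Call:
send_rows(
  rows=[
    {"jaw": 1, "x": -0.006, "y": 0, "z": 0, "rx": 0, "ry": 0, "rz": 0},
    {"jaw": 1, "x": -0.006, "y": 0, "z": 0, "rx": 0, "ry": 0, "rz": 0},
    {"jaw": 1, "x": -0.006, "y": 0, "z": 0, "rx": 0, "ry": 0, "rz": 0},
    {"jaw": 1, "x": -0.006, "y": 0, "z": 0, "rx": 0, "ry": 0, "rz": 0},
    {"jaw": 1, "x": 0, "y": 0, "z": 0, "rx": 0, "ry": 0, "rz": 0},
  ],
)

```text
time: 3.12
tcp_pos: [0.5494, -0.2468, 0.1512]
ee_rot: [-180.0, 0.1, 1.0]
ft_force: [-0.5, -0.0, 0.5]
opening: 0.0002
```

```bash
python3 look.py l2
```

```text
3.1167 [ 0.54943711 -0.24682065  0.15121097] [-1.79995208e+02  6.93436647e-02  1.04050510e+00] [-0.47351522 -0.03579616  0.47955484]
```

View pics/l2.png

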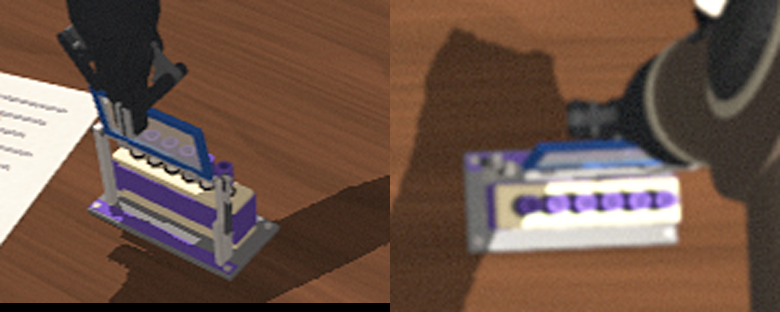

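The flap is now close to upright, with its top edge at about (155,110) in the left crop and the fingers against its back. I'll keep pushing.

Call:
send_rows(
  rows=[
    {"jaw": 1, "x": -0.005, "y": 0, "z": 0, "rx": 0, "ry": 0, "rz": 0},
    {"jaw": 1, "x": -0.005, "y": 0, "z": 0, "rx": 0, "ry": 0, "rz": 0},
    {"jaw": 1, "x": -0.005, "y": 0, "z": 0, "rx": 0, "ry": 0, "rz": 0},
    {"jaw": 1, "x": -0.005, "y": 0, "z": 0, "rx": 0, "ry": 0, "rz": 0},
    {"jaw": 1, "x": 0, "y": 0, "z": 0, "rx": 0, "ry": 0, "rz": 0},
  ],
)

```text
time: 3.63
tcp_pos: [0.5295, -0.2473, 0.1512]
ee_rot: [-180.0, 0.1, 1.0]
ft_force: [-0.2, -0.2, 0.5]
opening: -0.0002
```

```bash
python3 look.py l3
```

```text
3.6333 [ 0.52945016 -0.24726672  0.15115948] [-1.79999749e+02  6.98345167e-02  1.03478504e+00] [-0.16580001 -0.22652082  0.48574973]
```

View pics/l3.png

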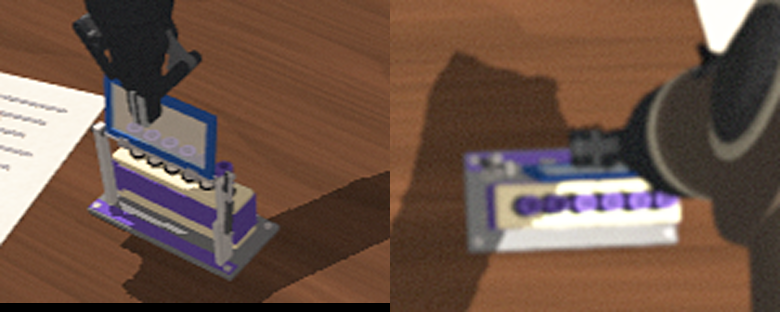

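The flap is now about upright, with its top edge running from (107,80) to (213,118) on the left. It hasn't snapped yet, so I'll go a little further.

Call:
send_rows(
  rows=[
    {"jaw": 1, "x": -0.005, "y": 0, "z": 0, "rx": 0, "ry": 0, "rz": 0},
    {"jaw": 1, "x": -0.005, "y": 0, "z": 0, "rx": 0, "ry": 0, "rz": 0},
    {"jaw": 1, "x": -0.003, "y": 0, "z": 0, "rx": 0, "ry": 0, "rz": 0},
    {"jaw": 1, "x": 0, "y": 0, "z": 0, "rx": 0, "ry": 0, "rz": 0},
    {"jaw": 1, "x": 0, "y": 0, "z": 0, "rx": 0, "ry": 0, "rz": 0},
  ],
)

```text
time: 4.15
tcp_pos: [0.5177, -0.2474, 0.1514]
ee_rot: [180.0, -0.0, 1.1]
ft_force: [0.9, 0.7, -0.2]
opening: -0.0002
```

```bash
python3 look.py l4
```

```text
4.15 [ 0.51772899 -0.24737264  0.15141698] [ 1.79991563e+02 -8.30238067e-03  1.06205596e+00] [ 0.86208016  0.72882254 -0.16029729]
```

View pics/l4.png

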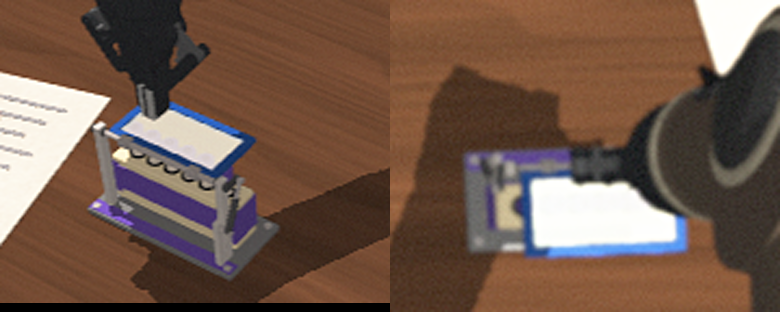

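It has snapped and is lying over the caps, a free-swinging panel from (525,175) to (685,250) on the right. I'll back off up and away, then check.

Call:
send_rows(
  rows=[
    {"jaw": 1, "x": 0.01, "y": 0, "z": -0.02, "rx": 0, "ry": 0, "rz": 0},
    {"jaw": 1, "x": 0.01, "y": 0, "z": -0.02, "rx": 0, "ry": 0, "rz": 0},
    {"jaw": 1, "x": 0.02, "y": 0, "z": -0.025, "rx": 0, "ry": 0, "rz": 0},
    {"jaw": 1, "x": 0.02, "y": 0, "z": -0.025, "rx": 0, "ry": 0, "rz": 0},
    {"jaw": 1, "x": 0.02, "y": 0, "z": -0.02, "rx": 0, "ry": 0, "rz": 0},
  ],
)

```text
time: 4.67
tcp_pos: [0.5991, -0.2458, 0.2636]
ee_rot: [180.0, -0.1, 1.1]
ft_force: [0.6, 0.4, 1.5]
opening: -0.0003
```

Call:
send_rows(
  rows=[
    {"jaw": 1, "x": 0.02, "y": 0, "z": -0.01, "rx": 0, "ry": 0, "rz": 0},
    {"jaw": 1, "x": 0.02, "y": 0, "z": 0, "rx": 0, "ry": 0, "rz": 0},
    {"jaw": 1, "x": 0.02, "y": 0, "z": 0, "rx": 0, "ry": 0, "rz": 0},
    {"jaw": 1, "x": 0, "y": 0, "z": 0, "rx": 0, "ry": 0, "rz": 0},
    {"jaw": 1, "x": 0, "y": 0, "z": 0, "rx": 0, "ry": 0, "rz": 0},
  ],
)

```text
time: 5.08
tcp_pos: [0.6584, -0.2439, 0.2703]
ee_rot: [-180.0, 0.1, 1.1]
ft_force: [0.8, -0.2, -0.5]
opening: -0.0001
```

```bash
python3 look.py l5; python3 - <<'E'
from plant import optics
import cv2
cv2.imwrite("pics/s6.png",optics.grab_frame("scene")[:,:,::-1])
from h import *
# expected shut edge corners at rack (-41,+-63,105)
q=(.4947,-.2442,.0198);c,s=np.cos(q[2]),np.sin(q[2])
for y in(.063,-.063):
    x=-.041;P=np.array([q[0]+c*x-s*y,q[1]+s*x+c*y,.108]);u=proj("scene",P);v=proj("top",P)
    print("scene",u,"crop",(u-[110,100])*390/180,"top crop",(v-[320,150])*2.6+[390,0])
E
```

```text
5.0833 [ 0.65842075 -0.24389494  0.27025692] [-1.79960235e+02  5.96714987e-02  1.14735275e+00] [ 0.7733876  -0.1824463  -0.45842953]
scene [227.97523351 163.30882403] crop [255.61300593 137.16911874] top crop [525.61035341 257.04336448]
scene [179.97912794 142.8818582 ] crop [151.62144388  92.91069276] top crop [686.58526059 249.3297465 ]
```

View pics/l5.png

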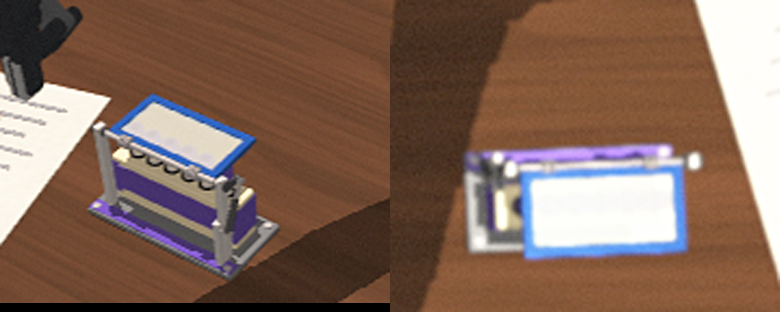

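View pics/s6.png

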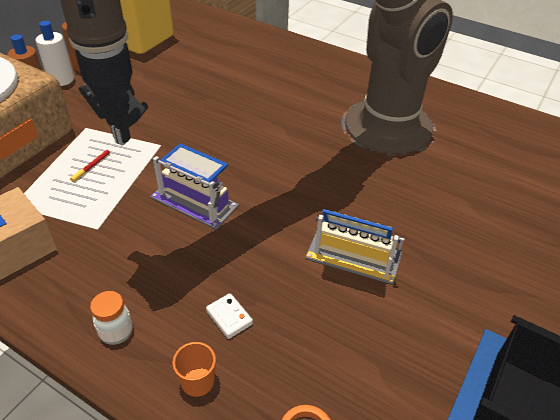

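The shut flap's free-edge corners are at (256,138) and (152,96) in the left crop and (525,257) and (686,250) in the right. That is within about 3 crop px of where the shut position projects. The yellow flap at (355,222) looks unchanged, and the arm is clear of everything.

```bash
python3 -c "
from plant import ticket; print(ticket.finish_job())"
```

```text
the job is handed in; nothing more can be done
None
```

The purple rack's flap is shut over its caps, and the yellow rack's flap still stands open. I found the purple rack in the two fixed cameras and pushed its flap from behind with the shut fingers, slowly and in small steps. It snapped over by itself, and I then backed the arm off and handed the job in at about 5 s of the 29 s.

- **Purple flap:** its free-edge corners are within about 3 pixels (in the enlarged views) of where the shut position projects, in both cameras.
- **Yellow flap:** it looks unchanged by eye; I didn't measure its angle. The arm didn't go near it.
- **Forces:** wrist force readings after each step stayed within about 1.5 N, which is close to sensor noise. I couldn't measure the contact force on the flap directly.
- **Robot:** the gripper ended about 0.27 m up, touching nothing.

No check failed. The two cameras put the rack about 3 mm apart, which didn't matter for this push. One pair of move calls was refused for missing fields and resent without the arm moving. The hand-in gave no verdict.

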